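# Magnifier over the ornament, tallest paint jar to the front, wheel held

## Task

Get the bench ready for touching up the glass ornament. First swing the bench magnifier, which is in the way above the paint wheel, round on its stiff joint until its lens hangs over the ornament, and leave it there. Then turn the paint wheel until the tallest jar stands straight at the front, where the wheel comes nearest to the table's front edge (the robot's side), and finish with the gripper still gripping the wheel's T-handle, keeping the wheel still; turn it gently, do not touch the jars, and leave the ornament and the small things on the table standing where they are.

Things in the scene. Friction and masses are not known exactly. Their poses are not given: they have to be found in the camera images.
- tall_jar: the tallest of the five loose lidded jars on the wheel: 62 mm across, 97 mm tall (the others 67 to 76 mm tall), 0.18 to 0.31 kg. Origin: centre of its underside; yaw arbitrary. It stands on the tray about 78 mm from the wheel's axis, about 1.26 or 2.51 rad (give or take 0.1) from the front, one way or the other, and rides round with the wheel by friction.
- front_place (a point): the point straight at the front of the wheel: from the wheel's axis 78 mm along world -x, at the height of the tray's cork floor, 75 mm above the table. Fixed to the wheel's stand, does not turn. The tall jar's origin belongs here.
- turntable_disc: the paint wheel: banding wheel with a round plywood tray (248 mm across, 12 mm raised edge, floor 75 mm above the table) and a T-handle on its axis. Origin on its upright axis at table height; z up; x along the T-handle's bar. Turns about z without stops; some drag (0.12 N m, and 0.3 N m per rad/s). Grip firmly, turn smoothly: jerks make the jars slip or tip.
- handle_grip (a point): middle of the T-handle's bar, on the wheel's axis, 197 mm above the table: the place to grip it, fingers closing across its width. The bar is 72 mm long (along the wheel's x), 16 mm wide, 24 mm high, its top at 209 mm, and may start at any yaw. The tall jar reaches up to 172 mm, and sideways to within 36 mm of the axis.
- magnifier: the magnifier's stand, fixed to the table: round iron foot 100 mm across, 22 mm high, and a 16 mm post up to 254 mm (with the joint's collar 283 mm). Origin: centre of the foot's underside, on the axis of post and joint.
- magnifier_arm (a joint): angle of the magnifier's arm about the upright post, rad, growing anticlockwise seen from above, limits -1.2 and 3.1; at 0 the arm points along the stand's -x axis. Stiff (0.35 N m friction, some 3 to 4 N at the grip): it stays where it is left. Starts at 2.29 to 2.49, over the wheel; over the ornament it is within 0.3 of 0.
- lens_centre (a point): centre of the round lens, 210 mm from the post's axis, 260 mm above the table. Its black ring is 124 mm across, underside 250 mm and upper side 268 mm above the table. It starts above the T-handle and covers it.
- magnifier_grip (a point): middle of the upright black grip on the arm, between lens and post, 85 mm from the lens centre, 125 mm from the post's axis, 305 mm above the table: a round 14 mm bar with an 18 mm bead at its top, free from 279 to 327 mm, to be pinched from above. It can turn between the fingers, so the gripper need not turn with the arm.
- ornament_middle (a point): middle of the loose glass ornament (silvered standing figure, about 80 mm wide, 180 mm tall, 45 g, easily knocked over) on the table: on its upright axis, 90 mm above the table. It lies within about 20 mm of the lens's path.
- ornament: the same ornament; origin at its underside, about 10 mm beside its axis; z up
- jar_small: lidded jar on the wheel, 50 mm across, 67 mm tall; origin: centre of its underside
- jar_teal: lidded jar on the wheel, 53 mm across, 76 mm tall; origin: centre of its underside
- jar_purple: lidded jar on the wheel, 62 mm across, 70 mm tall; origin: centre of its underside
- jar_wide: lidded jar on the wheel, 66 mm across, 74 mm tall; origin: centre of its underside
- vial_a: small loose vial, 20 mm across, 36 mm tall, on the table left of the ornament, origin at its underside; a bystander
- vial_b: a second such vial; a bystander
- tape: roll of masking tape lying flat, 100 mm across, 24 mm high, on the table left of the wheel, origin at its underside; a bystander

How it is judged:
By the outcome, as a careful person would: the job done as asked, in the order asked, and still so for the second after the job is handed in, while the arm keeps its last pose, push and grip.
It also fails if it takes over 64 s, if anything falls off the work surface, if the arm or the gripper's body presses on something with over 40 N, if the wrist force passes 120 N, or if a joint passes its speed limit or range.

## Robot

A 6-joint arm with a two-finger parallel gripper is mounted at the origin on a cart in front of the work surface, level with it; the furniture and walls round the work are solid. World frame = base frame: x ahead of the robot, y to its left, z up, the work surface at z = 0. Lengths are in m, angles in rad, forces in N, time in s.
With the tool pointing down it reaches from about 0.35 to 1 m from the base axis. Payload 7.1 kg.
Tool frame: the origin (TCP) lies between the finger pads, 19 mm behind the fingertips; this is the grasp point; z points along the fingers, y is the line along which they close (so a half turn about z gives the same grasp; the last joint's range is limited). The gripper opens to 85 mm and grips with 20 to 120 N. Pads are 22 mm wide; open, the fingers measure 114 mm over their backs; the gripper's body (76 mm by 85 mm) begins 54 mm behind the grasp point. The pads swing forward as they close: fully open they stand 13 mm farther back than shut.
Start: joints at [1.278, 0.423, 1.63, -0, 1.089, -0.019], TCP at [0.169, 0.602, 0.25] pointing down, gripper open.
Joint ranges: [-3, 3], [-0.9, 2.11], [0.09, 2.58], [-1.31, 4.45], [0.11, 2.69], [-2.54, 2.54]. Speed limits (rad/s): [2.39, 2.39, 3.01, 3.14, 3.14, 3.14].

## Interface

Orientations are given as a unit quaternion [w, x, y, z].
In Python, from plant import manip, snapshot, camera_model gives the robot as it stands.
- The arm moves only by the shell command python3 -m inch 'ROWS' [FORCE]. ROWS is a JSON object whose one key "motion" holds a list that holds one entry, the list of rows, each a list of 7 numbers: the turn, a rotation vector about the world's x, y, z in units of 8 degrees (1.0 is 8 degrees), then the shift along the world's x, y, z in cm, then the opening, from 0 (shut) to 1 (fully open). In form: {"motion": [[[wx, wy, wz, x, y, z, grip], ...]]}. A call has exactly 5 rows; each row is the pose to reach, as a shift and turn from the pose commanded when the call began; what a row does not reach only later rows make up. A row lasts 1/10 s, in which the tool goes at most 50 mm and 8.59 degrees, less where a joint would pass 70% of its speed; a pose out of reach is approached as far as the arm can. A call with a gripper value outside its range is refused whole. The fingers move at their own pace and stop on an object; FORCE is the grip in N (left out, the last holds). Time passes only in rows, so rows that repeat a pose let the fingers close, or fill a call up. It gives the time, the measured TCP pose, the force, the opening and the grip force at its end, in the units of the state.
- manip.read_state(): the state, without advancing time (a new reading comes with each control period).
- snapshot(name): name is "scene" or "top"; returns (picture, depth): 420x560x3 uint8, blue, green, red; 420x560 float32, m along the optical axis (not along the pixel's ray), 0 where there is no reading.
- camera_model(name): a dict with "mtx" (3x3 intrinsics, pixels), "rvec" (rotation vector, rad) and "tvec" (3), from world to camera coordinates, as OpenCV has them. Camera axes: x right, y down, z forward; pixel columns grow to the right and rows downward; lengths in m; the calibration is good to about 2 mm. A picture is of the moment at which its call begins. camera_model takes no time and is no camera call.
- manip.finish_job(): hands the job in; it is judged then, once.
The state is a dict: "time_s": time; "joint_pos": joint angles; "qd": joint speeds; "effort": joint torques, N m; "ee_pos": TCP position; "ee_rot": TCP orientation; "wrist_force": force on the tool from outside, world axes, zero at the start; "wrist_torque": the same for the moment, N m; "grip_width": opening from 0.0 (shut) to 1.0 (fully open); "grip_force": force on a finger pad.
Only numpy, scipy, OpenCV 4.12 (cv2) and the standard library are available. Lean on these libraries where they do the work, as an engineer would, in place of code of your own. Each camera call takes 0.05 s, during which the arm holds its last target. There are 200 camera calls.

## Working session

There is one attempt and no reset: what is moved stays moved. The work goes in short steps, Python scripts to look and compute and a shell command to move; the robot and the scene stay as the last step left them, time stands still between calls to the robot, and variables do not carry over. Pictures are saved under pics/ and viewed, at most 10 in all, crops included, and the job is handed in when it is done.

```bash
mkdir -p pics; ls; cat > h.py <<'E'
import numpy as np, cv2
from plant import manip, snapshot, camera_model
def cloud(name):
    im,d=snapshot(name); m=camera_model(name)
    K=np.array(m["mtx"]);R=cv2.Rodrigues(np.array(m["rvec"],float))[0];t=np.array(m["tvec"],float).ravel()
    v,u=np.indices(d.shape)
    p=np.stack([(u-K[0,2])/K[0,0]*d,(v-K[1,2])/K[1,1]*d,d],-1)
    return im,d,(p-t)@R   # world points
E
python3 - <<'E'
from h import *
for n in("scene","top"):
    im,d,P=cloud(n); cv2.imwrite(f"pics/{n}0.png",im); np.savez(f"{n}0.npz",im=im,d=d,P=P)
    m=camera_model(n);R=cv2.Rodrigues(np.array(m["rvec"],float))[0];print(n,-R.T@np.array(m["tvec"]).ravel(),m["mtx"],(d==0).mean())
print(manip.read_state())
E
```

```text
pics
scene [-0.29594739 -0.47872477  0.84759392] [[439.72958374   0.         284.93503767]
 [  0.         439.72958374 216.95819772]
 [  0.           0.           1.        ]] 0.005255102040816326
top [ 0.01233008 -0.08628457  1.05603492] [[396.8073026    0.         279.37840236]
 [  0.         396.8073026  211.66141997]
 [  0.           0.           1.        ]] 0.004175170068027211
{'time_s': 0.1, 'joint_pos': array([ 1.27801075e+00,  4.23808130e-01,  1.63062778e+00,  1.03662928e-05,
        1.08862279e+00, -1.89792107e-02]), 'qd': array([-1.44223100e-03, -6.44186476e-06, -2.95675371e-03,  1.37527893e-04,
       -5.55636971e-04, -4.83291106e-04]), 'effort': array([ 2.32916718e-04, -5.58424616e+01, -2.82444155e+01, -8.49849334e-05,
        2.89189411e-03,  1.13810154e-05]), 'ee_pos': array([0.16881866, 0.60126366, 0.24929054]), 'ee_rot': array([-1.18337793e-04,  1.36478280e-01,  9.90642792e-01, -7.23421246e-04]), 'wrist_force': array([ 0.52054183,  0.36646506, -0.50661515]), 'wrist_torque': array([-0.03527832,  0.00529799,  0.01612656]), 'grip_force': 0.0, 'grip_width': 0.9997738112799843}
```

View pics/scene0.png

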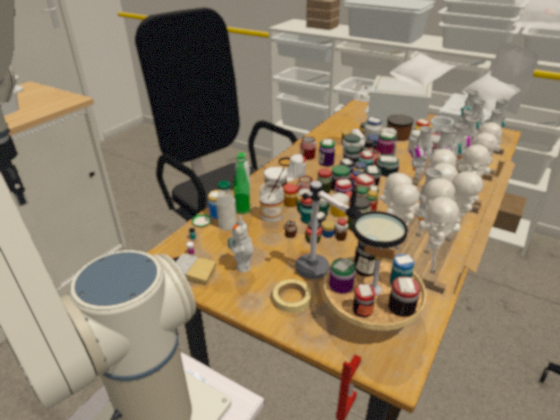

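View pics/top0.png

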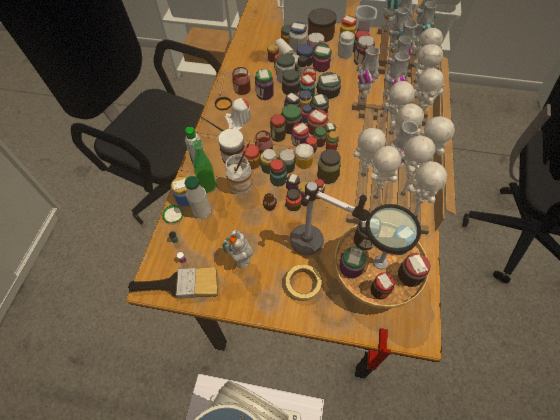

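The scene view shows the lens at (380,230), grip/post at (317,190), ornament at (242,247) and wheel at (375,290). In the top view the lens is at (392,228), post top (311,190), grip (361,206), ornament (238,248), and wheel centre about (382,262).

```bash
python3 - <<'E'
import numpy as np,cv2
T=np.load("top0.npz");S=np.load("scene0.npz")
def bx(D,u0,u1,v0,v1,z0,z1):
    P=D["P"][v0:v1,u0:u1].reshape(-1,3);c=D["im"][v0:v1,u0:u1].reshape(-1,3);k=(P[:,2]>z0)&(P[:,2]<z1);return P[k],c[k]
def st(n,p):
    if len(p)==0: print(n,"none");return
    print(n,len(p),"med",np.median(p,0).round(3),"min",p.min(0).round(3),"max",p.max(0).round(3))
st("lens T",bx(T,355,430,195,260,.235,.285)[0]); st("lens S",bx(S,345,415,205,255,.235,.285)[0])
for n,D,b in(("T",T,(345,380,190,225)),("S",S,(335,380,185,225))):
    st("grip "+n,bx(D,*b,.295,.335)[0])
st("collar T",bx(T,295,330,175,210,.265,.30)[0]); st("collar S",bx(S,300,335,175,215,.265,.30)[0])
st("foot T",bx(T,285,330,220,260,.016,.028)[0]);st("foot S",bx(S,290,335,250,285,.016,.028)[0])
for n,D,b in(("T",T,(215,262,225,272)),("S",S,(222,262,215,275))):
    p=bx(D,*b,.03,.2)[0]
    for z in(.03,.06,.09,.12,.15,.17): q=p[abs(p[:,2]-z)<.015]; st(f"orn {n} {z}",q)
for n,D,b in(("T",T,(325,445,215,312)),("S",S,(310,440,240,335))):
    p=bx(D,*b,.083,.091)[0]; st("rim "+n,p)
    for zlo,zhi in((.139,.155),(.165,.176),(.19,.215)):st(f"wheel {n}{zlo}",bx(D,*b,zlo,zhi)[0])
E
python3 - <<'E'
import cv2
a=cv2.imread("pics/top0.png")[180:310,320:450];b=cv2.imread("pics/scene0.png")[180:330,290:440]
cv2.imwrite("pics/c1.png",cv2.hconcat([cv2.resize(a,(400,400),interpolation=2),cv2.resize(b,(400,400),interpolation=2)]))
E
```

```text
lens T 2304 med [ 0.498 -0.246  0.264] min [ 0.436 -0.309  0.251] max [ 0.561 -0.159  0.285]
lens S 1842 med [ 0.497 -0.247  0.264] min [ 0.435 -0.311  0.25 ] max [ 0.562 -0.147  0.283]
grip T 79 med [ 0.522 -0.168  0.322] min [ 0.517 -0.176  0.295] max [ 0.533 -0.161  0.33 ]
grip S 90 med [ 0.522 -0.17   0.315] min [ 0.517 -0.177  0.295] max [ 0.532 -0.161  0.329]
collar T 246 med [ 0.557 -0.053  0.276] min [ 0.525 -0.096  0.265] max [ 0.582 -0.031  0.286]
collar S 206 med [ 0.555 -0.057  0.272] min [ 0.526 -0.117  0.265] max [ 0.581 -0.032  0.287]
foot T 578 med [ 0.558 -0.053  0.02 ] min [ 0.517 -0.098  0.016] max [ 0.613 -0.003  0.028]
foot S 535 med [ 0.55  -0.056  0.021] min [ 0.458 -0.098  0.016] max [ 0.615 -0.003  0.028]
orn T 0.03 18 med [0.454 0.108 0.035] min [0.447 0.099 0.031] max [0.469 0.13  0.044]
orn T 0.06 52 med [0.457 0.14  0.069] min [0.444 0.087 0.045] max [0.466 0.169 0.075]
orn T 0.09 272 med [0.458 0.119 0.087] min [0.433 0.087 0.075] max [0.495 0.173 0.105]
orn T 0.12 90 med [0.451 0.115 0.125] min [0.443 0.101 0.105] max [0.477 0.148 0.134]
orn T 0.15 184 
[... 666 characters left out ...]
0.127 0.182]
rim T 473 med [ 0.449 -0.25   0.087] min [ 0.374 -0.381  0.083] max [ 0.595 -0.135  0.091]
wheel T0.139 1165 med [ 0.465 -0.262  0.145] min [ 0.396 -0.366  0.139] max [ 0.563 -0.153  0.154]
wheel T0.165 63 med [ 0.547 -0.192  0.17 ] min [ 0.53  -0.2    0.165] max [ 0.564 -0.182  0.174]
wheel T0.19 none
rim S 678 med [ 0.445 -0.272  0.087] min [ 0.372 -0.38   0.083] max [ 0.691 -0.046  0.091]
wheel S0.139 1411 med [ 0.476 -0.294  0.146] min [ 0.394 -0.367  0.139] max [ 0.679 -0.153  0.155]
wheel S0.165 50 med [ 0.533 -0.203  0.17 ] min [ 0.49  -0.264  0.165] max [ 0.546 -0.185  0.175]
wheel S0.19 255 med [ 0.492 -0.264  0.203] min [ 0.483 -0.294  0.19 ] max [ 0.508 -0.223  0.212]
```

View pics/c1.png

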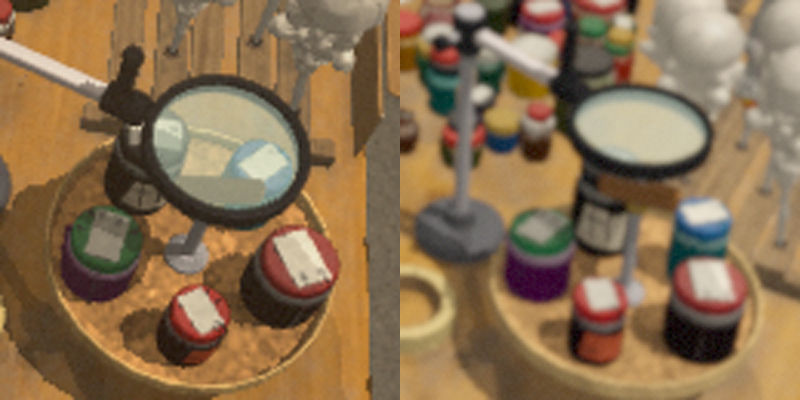

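The crop shows the tall black jar at the back-left of the wheel, with the T-bar roughly along y under the lens. Post is at about (.563,-.051), grip (.5245,-.169), ornament axis (.463,.125). I'm approaching the grip from above.

```bash
python3 -m inch '{"motion": [[[0,0,0,0.8,-2.4,2,1],[0,0,0,2,-6,5,1],[0,0,0,3.2,-9.6,8.5,1],[0,0,0,4.6,-13.6,12,0.8],[0,0,0,6,-18,15,0.5]]]}' 50; python3 -m inch '{"motion": [[[0,0,0,1.9,-4.4,0.4,0.4],[0,0,0,3.8,-8.8,0.8,0.4],[0,0,0,5.7,-13.2,1.2,0.4],[0,0,0,7.6,-17.6,1.6,0.4],[0,0,0,9.5,-22,2,0.4]]]}'; python3 -m inch '{"motion": [[[0,0,0,1.9,-4.4,0,0.4],[0,0,0,3.8,-8.8,0,0.4],[0,0,0,5.7,-13.2,0,0.4],[0,0,0,7.6,-17.6,0,0.4],[0,0,0,9.5,-22,0,0.4]]]}'
```

```text
time_s: 0.6
ee_pos: [0.2262, 0.4297, 0.3948]
ee_rot: [0.0, 0.136, 0.991, 0.0]
wrist_force: [1.0, -0.7, 0.6]
grip_width: 0.696
grip_force: 0.0
time_s: 1.1
ee_pos: [0.321, 0.2091, 0.4137]
ee_rot: [0.0, 0.136, 0.991, 0.0]
wrist_force: [0.1, 0.9, -0.7]
grip_width: 0.401
grip_force: 0.0
time_s: 1.6
ee_pos: [0.4161, -0.0112, 0.4136]
ee_rot: [0.0, 0.137, 0.991, 0.0]
wrist_force: [0.5, 1.1, -0.2]
grip_width: 0.398
grip_force: 0.0
```

```bash
python3 -m inch '{"motion": [[[0,0,0,2.6,-3.7,0,0.4],[0,0,0,5.3,-7.5,0,0.4],[0,0,0,8,-11.3,0,0.4],[0,0,0,10.6,-15,0,0.4],[0,0,0,10.6,-15,0,0.4]]]}'; python3 - <<'E'
from h import *
s=manip.read_state();print(s["joint_pos"].round(2),s["ee_pos"].round(4),s["time_s"])
E
```

```text
time_s: 2.1
ee_pos: [0.524, -0.1629, 0.4123]
ee_rot: [-0.0, 0.138, 0.99, -0.0]
wrist_force: [-0.3, 0.1, -0.0]
grip_width: 0.404
grip_force: 0.0
[-0.32  0.16  1.61 -0.    1.37 -1.62] [ 0.524  -0.1629  0.4123] 2.1
```

```bash
python3 -m inch '{"motion": [[[0,0,0,0,0,-2,0.4],[0,0,0,0,-0.1,-4.5,0.4],[0,0,0,0,-0.1,-7,0.4],[0,0,0,0,-0.1,-7,0.4],[0,0,0,0,-0.1,-7,0.4]]]}'
```

```text
time_s: 2.6
ee_pos: [0.5218, -0.1597, 0.3438]
ee_rot: [-0.0, 0.136, 0.991, 0.0]
wrist_force: [-0.2, 0.9, 0.4]
grip_width: 0.401
grip_force: 0.0
```

```bash
python3 -m inch '{"motion": [[[0,0,0,0.3,-0.9,0,0.4],[0,0,0,0.3,-0.9,0,0.4],[0,0,0,0.3,-0.9,-2,0.4],[0,0,0,0.3,-0.9,-4,0.4],[0,0,0,0.3,-0.9,-4,0.4]]]}'; python3 - <<'E'
from h import *
st=manip.read_state();print(st["ee_pos"].round(4))
for n in("scene","top"):
    im,d,P=cloud(n)
    p=P[(abs(P[...,0]-.5245)<.03)&(abs(P[...,1]+.169)<.03)&(P[...,2]>.29)&(P[...,2]<.34)]
    print(len(p),p.min(0).round(3),p.max(0).round(3))
    cv2.imwrite(f"pics/{n}1.png",im)
a=cv2.imread("pics/scene1.png")[120:320,270:470];b=cv2.imread("pics/top1.png")[120:320,270:470]
cv2.imwrite("pics/c2.png",cv2.hconcat([cv2.resize(a,(400,400)),cv2.resize(b,(400,400))]))
E
```

```text
time_s: 3.1
ee_pos: [0.524, -0.1689, 0.3021]
ee_rot: [-0.002, 0.137, 0.991, 0.0]
wrist_force: [0.1, -0.7, 0.7]
grip_width: 0.401
grip_force: 0.0
[ 0.524  -0.1689  0.3021]
412 [ 0.503 -0.199  0.29 ] [ 0.541 -0.139  0.34 ]
53 [ 0.503 -0.199  0.291] [ 0.525 -0.188  0.34 ]
```

View pics/c2.png

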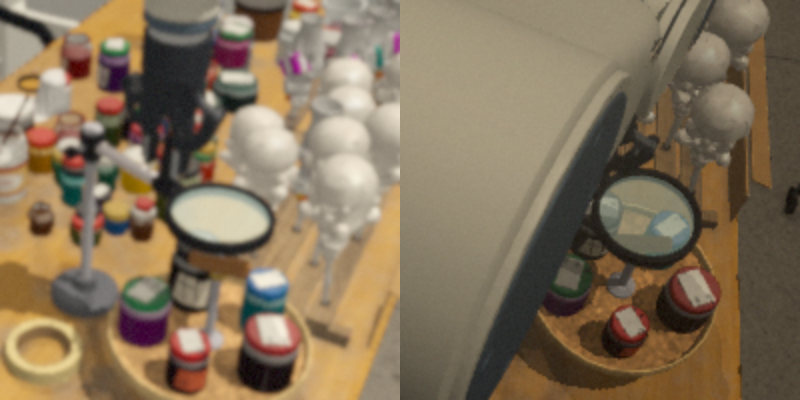

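The scene crop shows the fingers around the black grip at about (170,165), with the lens unmoved at (220,218). Now I'll close.

```bash
python3 -m inch '{"motion": [[[0,0,0,0,0,0,0.25],[0,0,0,0,0,0,0.1],[0,0,0,0,0,0,0],[0,0,0,0,0,0,0],[0,0,0,0,0,0,0]]]}' 50
python3 - <<'E'
import numpy as np
p=np.array([.563,-.051]);g=np.array([.5240,-.1689]);a0=np.arctan2(*(g-p)[::-1]);r=np.hypot(*(g-p));print(r,np.degrees(a0)%360)
for k in range(0,31): 
    a=a0-np.radians(132.3)*k/30;print(k,((p+r*np.array([np.cos(a),np.sin(a)])-g)*100).round(2))
E
```

```text
time_s: 3.7
ee_pos: [0.5257, -0.1696, 0.3051]
ee_rot: [0.001, 0.136, 0.991, -0.0]
wrist_force: [-0.5, -0.9, 6.3]
grip_width: 0.167
grip_force: 48.5
0.12418296984691579 251.69636289411093
0 [ 0. -0.]
1 [-0.9   0.33]
2 [-1.76  0.74]
3 [-2.59  1.21]
4 [-3.39  1.74]
5 [-4.14  2.33]
6 [-4.84  2.97]
7 [-5.5   3.67]
8 [-6.09  4.42]
9 [-6.63  5.21]
10 [-7.11  6.04]
11 [-7.52  6.9 ]
12 [-7.86  7.79]
13 [-8.13  8.71]
14 [-8.33  9.64]
15 [-8.46 10.59]
16 [-8.52 11.54]
17 [-8.5 12.5]
18 [-8.41 13.45]
19 [-8.24 14.39]
20 [-8.01 15.32]
21 [-7.7  16.22]
22 [-7.32 17.1 ]
23 [-6.88 17.95]
24 [-6.38 18.76]
25 [-5.81 19.53]
26 [-5.19 20.25]
27 [-4.51 20.93]
28 [-3.78 21.55]
29 [-3.01 22.11]
30 [-2.2  22.61]
```

```bash
python3 -m inch '{"motion": [[[0,0,0,-0.9,0.33,0,0],[0,0,0,-1.76,0.74,0,0],[0,0,0,-2.59,1.21,0,0],[0,0,0,-3.39,1.74,0,0],[0,0,0,-4.14,2.33,0,0]]]}'; python3 -m inch '{"motion": [[[0,0,0,-0.7,0.64,0,0],[0,0,0,-1.36,1.34,0,0],[0,0,0,-1.95,2.09,0,0],[0,0,0,-2.49,2.88,0,0],[0,0,0,-2.97,3.71,0,0]]]}'
```

```text
time_s: 4.2
ee_pos: [0.4849, -0.1473, 0.3051]
ee_rot: [0.003, 0.137, 0.991, -0.001]
wrist_force: [1.8, -7.6, 3.6]
grip_width: 0.163
grip_force: 48.6
time_s: 4.7
ee_pos: [0.453, -0.111, 0.3049]
ee_rot: [-0.0, 0.137, 0.991, -0.003]
wrist_force: [-7.7, -12.6, 8.6]
grip_width: 0.167
grip_force: 49.8
```

```bash
python3 -m inch '{"motion": [[[0,0,0,-0.41,0.86,0,0],[0,0,0,-0.75,1.75,0,0],[0,0,0,-1.02,2.67,0,0],[0,0,0,-1.22,3.6,0,0],[0,0,0,-1.35,4.55,0,0]]]}'; python3 -m inch '{"motion": [[[0,0,0,-0.06,0.95,0,0],[0,0,0,-0.04,1.91,0,0],[0,0,0,0.05,2.86,0,0],[0,0,0,0.22,3.8,0,0],[0,0,0,0.45,4.73,0,0]]]}'
```

```text
time_s: 5.2
ee_pos: [0.4385, -0.064, 0.3043]
ee_rot: [-0.001, 0.137, 0.991, -0.001]
wrist_force: [-9.7, -6.0, 10.5]
grip_width: 0.165
grip_force: 48.7
time_s: 5.7
ee_pos: [0.4448, -0.0164, 0.3043]
ee_rot: [0.0, 0.137, 0.991, -0.001]
wrist_force: [-2.7, -6.7, 4.0]
grip_width: 0.17
grip_force: 50.4
```

```bash
python3 -m inch '{"motion": [[[0,0,0,0.31,0.9,0,0],[0,0,0,0.69,1.78,0,0],[0,0,0,1.13,2.63,0,0],[0,0,0,1.63,3.44,0,0],[0,0,0,2.2,4.21,0,0]]]}'; python3 -m inch '{"motion": [[[0,0,0,0.62,0.72,0,0],[0,0,0,1.3,1.4,0,0],[0,0,0,2.03,2.02,0,0],[0,0,0,2.8,2.58,0,0],[0,0,0,3.61,3.08,0,0]]]}'; python3 - <<'E'
from h import *
for n in("scene","top"):
    im,d,P=cloud(n)
    k=(P[...,2]>.245)&(P[...,2]<.272)&(P[...,0]>.37)&(P[...,0]<.56)&(P[...,1]>.02)&(P[...,1]<.22); p=P[k]
    print(len(p), p.min(0).round(3) if len(p) else 0,p.max(0).round(3) if len(p) else 0)
    k=(P[...,2]>.02)&(P[...,2]<.19)&(P[...,0]>.42)&(P[...,0]<.51)&(P[...,1]>.07)&(P[...,1]<.19); p=P[k]
    print(len(p), p.min(0).round(3) if len(p) else 0,p.max(0).round(3) if len(p) else 0)
    cv2.imwrite(f"pics/{n}2.png",im)
a=cv2.imread("pics/scene2.png")[120:320,170:370];b=cv2.imread("pics/top2.png")[120:320,170:370]
cv2.imwrite("pics/c3.png",cv2.hconcat([cv2.resize(a,(400,400)),cv2.resize(b,(400,400))]))
E
```

```text
time_s: 6.2
ee_pos: [0.4671, 0.0255, 0.3042]
ee_rot: [0.0, 0.137, 0.991, -0.001]
wrist_force: [-1.8, -7.6, 3.4]
grip_width: 0.164
grip_force: 48.6
time_s: 6.7
ee_pos: [0.5024, 0.0563, 0.304]
ee_rot: [-0.001, 0.137, 0.991, -0.001]
wrist_force: [-5.3, -4.5, 6.3]
grip_width: 0.171
grip_force: 49.5
1385 [0.396 0.021 0.248] [0.529 0.192 0.272]
810 [0.431 0.086 0.02 ] [0.495 0.173 0.183]
126 [0.489 0.02  0.254] [0.532 0.061 0.272]
0 0 0
```

View pics/c3.png

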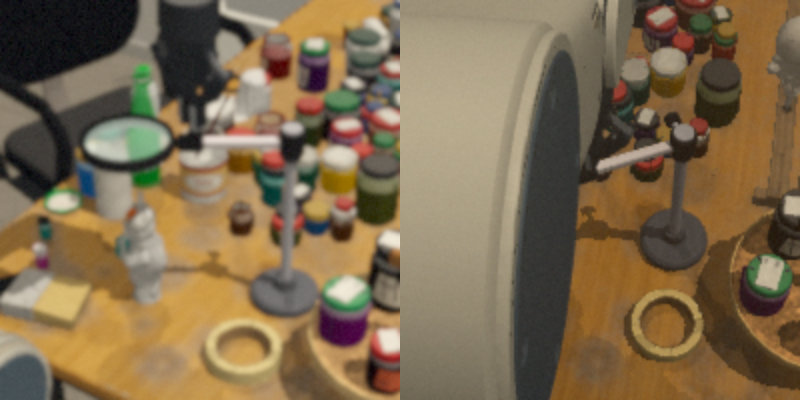

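The scene crop shows the lens (125,140) above the ornament (143,255), which is still standing. By geometry the lens is at about (.46,.132) against the ornament at (.463,.128). Releasing and rising.

```bash
python3 -m inch '{"motion": [[[0,0,0,0,0,0,0.2],[0,0,0,0,0,0,0.4],[0,0,0,0,0,0,0.4],[0,0,0,0,0,1.5,0.4],[0,0,0,0,0,4,0.4]]]}'; python3 -m inch '{"motion": [[[0,0,0,-0.5,-0.5,3,0.4],[0,0,0,-2,-3,6,0.4],[0,0,0,-3,-7,8,0.4],[0,0,0,-4,-11,8,0.4],[0,0,0,-5,-15,8,0.4]]]}'; python3 - <<'E'
from h import *
s=manip.read_state();print(s["joint_pos"].round(2),s["ee_pos"].round(4))
for n in("scene","top"):
    im,d,P=cloud(n); np.savez(n+"3.npz",im=im,d=d,P=P);cv2.imwrite(f"pics/{n}3.png",im)
a=cv2.imread("pics/scene3.png")[170:340,170:450];b=cv2.imread("pics/top3.png")[150:320,170:450]
cv2.imwrite("pics/c4.png",cv2.vconcat([cv2.resize(a,(490,298)),cv2.resize(b,(490,298))]))
E
```

```text
time_s: 7.3
ee_pos: [0.5017, 0.0569, 0.3424]
ee_rot: [-0.002, 0.136, 0.991, -0.0]
wrist_force: [1.3, -0.4, 0.6]
grip_width: 0.402
grip_force: 0.0
time_s: 7.8
ee_pos: [0.4524, -0.0942, 0.4245]
ee_rot: [0.001, 0.136, 0.991, -0.0]
wrist_force: [0.3, -0.7, 0.7]
grip_width: 0.398
grip_force: 0.0
[-0.23  0.    1.76  0.    1.38 -1.53] [ 0.4524 -0.0942  0.4245]
```

View pics/c4.png

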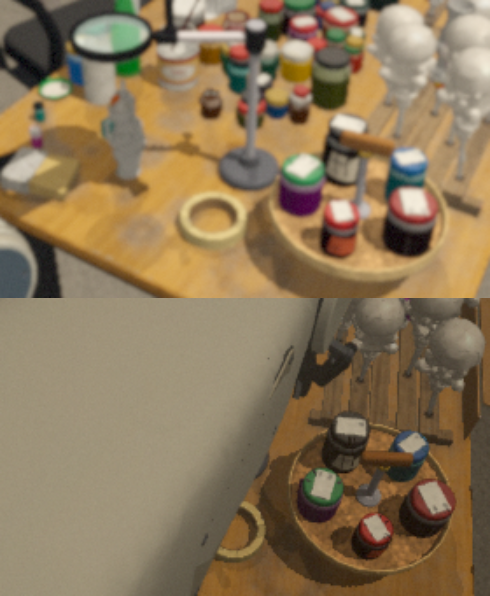

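The scene shows the lens left over the ornament, the T-bar clear at crop (367,142), and the tall jar at (345,150). In the lower crop the tall jar's lid is at (348,430) and the bar at (387,457). Measuring.

```bash
python3 - <<'E'
import numpy as np,cv2
for n in("top","scene"):
    D=np.load(n+"3.npz");P=D["P"].reshape(-1,3);P=P[(P[:,0]>.36)&(P[:,0]<.63)&(P[:,1]<-.125)&(P[:,1]>-.40)]
    b=P[(P[:,2]>.198)&(P[:,2]<.216)]; t=b[b[:,2]>.205]
    for q in(b,t):
        if len(q)>5:
            (c,s,a)=cv2.minAreaRect((q[:,:2]*1000).astype(np.float32));print(n,"bar",len(q),np.round(c,1),np.round(s,1),round(a,1),q[:,2].max().round(3))
    r=P[(P[:,2]>.082)&(P[:,2]<.092)]
    r=r[abs(np.hypot(r[:,0]-.497,r[:,1]+.258)-.121)<.012]
    A=np.c_[2*r[:,:2],np.ones(len(r))];x=np.linalg.lstsq(A,(r[:,:2]**2).sum(1),rcond=None)[0];print("rim",x[:2].round(4),np.sqrt(x[2]+x[0]**2+x[1]**2).round(4),len(r))
    j=P[(P[:,2]>.164)&(P[:,2]<.178)&(P[:,0]>.51)&(P[:,1]>-.25)]
    c,rad=cv2.minEnclosingCircle((j[:,:2]*1000).astype(np.float32));print("tall",len(j),np.round(c,1),rad,np.median(j,0).round(4))
E
```

```text
top bar 209 [ 496.4 -258.3] [16.2 72.6] 7.0 0.215
top bar 156 [ 496.4 -257.1] [16.  70.2] 6.8 0.215
rim [ 0.4967 -0.2582] 0.1214 375
tall 360 [ 555.8 -210.8] 29.800874710083008 [ 0.5541 -0.2099  0.1704]
scene bar 216 [ 495.1 -257.9] [17.2 70.7] 7.7 0.212
scene bar 132 [ 496.2 -258. ] [15.  68.8] 7.7 0.212
rim [ 0.4965 -0.2573] 0.1212 435
tall 216 [ 555.3 -209.1] 30.197954177856445 [ 0.5569 -0.2058  0.1708]
```

Axis (.4965,-.258), bar width direction 7.2°, jar at 38.7°, so I need +141.3°. The j6 range only allows this with a regrasp: first about 60°, then flip the grip by 180°, then the rest.

```bash
python3 -m inch '{"motion": [[[0,0,-0.8,0.8,-3.2,0,0.5],[0,0,-1.6,1.6,-6.4,0,0.5],[0,0,-2.5,2.6,-9.8,0,0.5],[0,0,-3.3,3.5,-13.1,0,0.5],[0,0,-4.2,4.4,-16.4,0,0.5]]]}' 80; python3 -m inch '{"motion": [[[0,0,-0.8,0,0,-2,0.5],[0,0,-1.6,0,0,-4,0.5],[0,0,-2.5,0,0,-6,0.5],[0,0,-3.3,0,0,-8,0.5],[0,0,-4.2,0,0,-10,0.5]]]}';  python3 -m inch '{"motion": [[[0,0,0,0,0,0,0.5],[0,0,0,0,0,0,0.5],[0,0,0,0,0,0,0.5],[0,0,0,0,0,0,0.5],[0,0,0,0,0,0,0.5]]]}'; cat >> h.py <<'E'
def rep():
    s=manip.read_state();w,x,y,z=s["ee_rot"]
    print("off to axis cm",((np.array([.4965,-.258,.199])-s["ee_pos"])*100).round(2),"yaw y",np.degrees(np.arctan2(1-2*(x*x+z*z),2*(x*y-w*z))).round(2),"j",s["joint_pos"].round(2),"T",s["wrist_torque"].round(2))
E
python3 -c 'from h import *;rep()'
```

```text
time_s: 8.4
ee_pos: [0.4974, -0.2577, 0.4234]
ee_rot: [-0.0, 0.419, 0.908, 0.0]
wrist_force: [0.1, -0.1, 0.7]
grip_width: 0.502
grip_force: 0.0
time_s: 8.9
ee_pos: [0.4971, -0.2563, 0.3226]
ee_rot: [-0.0, 0.664, 0.748, 0.0]
wrist_force: [-0.4, -0.2, 0.4]
grip_width: 0.501
grip_force: 0.0
time_s: 9.4
ee_pos: [0.4973, -0.2571, 0.3245]
ee_rot: [0.001, 0.662, 0.75, 0.0]
wrist_force: [-0.5, 0.4, 0.8]
grip_width: 0.498
grip_force: 0.0
off to axis cm [ -0.08  -0.09 -12.55] yaw y 7.16 j [-0.5   0.25  1.7   0.    1.19 -0.62] T [0.04 0.   0.03]
```

```bash
python3 -m inch '{"motion": [[[0,0,0,-0.1,-0.1,-3,0.5],[0,0,0,-0.1,-0.1,-6,0.5],[0,0,0,-0.1,-0.1,-9,0.5],[0,0,0,-0.1,-0.1,-11.5,0.5],[0,0,0,-0.1,-0.1,-12.6,0.5]]]}'; python3 -m inch '{"motion": [[[0,0,0,0,0,0,0.4],[0,0,0,0,0,0,0.3],[0,0,0,0,0,0,0.25],[0,0,0,0,0,0,0.2],[0,0,0,0,0,0,0.15]]]}'; python3 -m inch '{"motion": [[[0,0,0,0,0,0,0],[0,0,0,0,0,0,0],[0,0,0,0,0,0,0],[0,0,0,0,0,0,0],[0,0,0,0,0,0,0]]]}' 80; python3 -c 'from h import *;rep()'
```

```text
time_s: 9.9
ee_pos: [0.4951, -0.2576, 0.1957]
ee_rot: [-0.001, 0.662, 0.75, -0.0]
wrist_force: [0.2, -0.2, -0.2]
grip_width: 0.495
grip_force: 0.0
time_s: 10.4
ee_pos: [0.498, -0.2584, 0.1995]
ee_rot: [0.002, 0.662, 0.75, 0.001]
wrist_force: [4.8, 1.9, 3.1]
grip_width: 0.175
grip_force: 78.2
time_s: 10.9
ee_pos: [0.498, -0.2584, 0.1995]
ee_rot: [0.002, 0.662, 0.75, 0.001]
wrist_force: [5.2, 2.4, 3.1]
grip_width: 0.178
grip_force: 78.2
off to axis cm [-0.15  0.04 -0.05] yaw y 7.13 j [-0.5   0.39  1.81  0.    0.93 -0.63] T [ 0.32 -0.6   0.1 ]
```

```bash
python3 -m inch '{"motion": [[[0,0,0.05,0.1,0,0,0],[0,0,0.15,0.15,0,0,0],[0,0,0.32,0.15,0,0,0],[0,0,0.55,0.15,0,0,0],[0,0,0.8,0.15,0,0,0]]]}'; python3 -m inch '{"motion": [[[0,0,0.25,0,0,0,0],[0,0,0.5,0,0,0,0],[0,0,0.75,0,0,0,0],[0,0,1,0,0,0,0],[0,0,1.25,0,0,0,0]]]}'; python3 -c 'from h import *;rep()'
```

```text
time_s: 11.4
ee_pos: [0.4981, -0.2584, 0.1995]
ee_rot: [0.001, 0.619, 0.786, 0.0]
wrist_force: [-2.0, 0.8, 8.9]
grip_width: 0.171
grip_force: 78.1
time_s: 11.9
ee_pos: [0.4979, -0.2585, 0.1995]
ee_rot: [0.001, 0.548, 0.837, -0.0]
wrist_force: [-1.9, 0.3, 8.7]
grip_width: 0.173
grip_force: 78.2
off to axis cm [-0.14  0.05 -0.05] yaw y 23.57 j [-0.5   0.39  1.81 -0.    0.93 -0.91] T [ 0.17  0.32 -0.3 ]
```

```bash
for i in 1 2 3; do python3 -m inch '{"motion": [[[0,0,0.25,0,0,0,0],[0,0,0.5,0,0,0,0],[0,0,0.75,0,0,0,0],[0,0,1,0,0,0,0],[0,0,1.25,0,0,0,0]]]}'|grep -v ee_; done; python3 -m inch '{"motion": [[[0,0,0.25,0,0,0,0],[0,0,0.5,0,0,0,0],[0,0,0.72,0,0,0,0],[0,0,0.9,0,0,0,0],[0,0,1.03,0,0,0,0]]]}'; python3 -m inch '{"motion": [[[0,0,0.08,0,0,0,0],[0,0,0.12,0,0,0,0],[0,0,0.12,0,0,0,0],[0,0,0.12,0,0,0,0],[0,0,0.12,0,0,0,0]]]}'; python3 -c 'from h import *;rep()'
```

```text
time_s: 12.4
wrist_force: [-2.3, 1.4, 9.7]
grip_width: 0.172
grip_force: 78.3
time_s: 12.9
wrist_force: [-3.4, 0.3, 9.0]
grip_width: 0.172
grip_force: 78.4
time_s: 13.4
wrist_force: [-3.5, -0.1, 10.5]
grip_width: 0.173
grip_force: 78.5
time_s: 13.9
ee_pos: [0.4976, -0.2587, 0.1995]
ee_rot: [0.001, 0.244, 0.97, -0.001]
wrist_force: [-3.0, -0.5, 10.1]
grip_width: 0.172
grip_force: 78.4
time_s: 14.4
ee_pos: [0.4976, -0.2587, 0.1995]
ee_rot: [0.001, 0.236, 0.972, -0.001]
wrist_force: [-2.3, -0.4, 9.6]
grip_width: 0.174
grip_force: 78.3
off to axis cm [-0.11  0.07 -0.05] yaw y 62.71 j [-0.5   0.39  1.81 -0.    0.93 -1.59] T [-0.01  0.46 -0.09]
```

```bash
python3 -m inch '{"motion": [[[0,0,0,0,0,0,0.25],[0,0,0,0,0,0,0.4],[0,0,0,0,0,0,0.5],[0,0,0,0,0,0,0.5],[0,0,0,0,0,1,0.5]]]}'; python3 -m inch '{"motion": [[[0,0,0,0,0,2,0.5],[0,0,0,0,0,4.5,0.5],[0,0,0,0,0,7,0.5],[0,0,-0.8,0,0,9,0.5],[0,0,-1.7,0,0,9,0.5]]]}'|tail -0; for i in 1 2 3 4; do python3 -m inch '{"motion": [[[0,0,-1,0,0,0,0.5],[0,0,-2,0,0,0,0.5],[0,0,-3,0,0,0,0.5],[0,0,-4,0,0,0,0.5],[0,0,-5,0,0,0,0.5]]]}'|tail -0; done; python3 -m inch '{"motion": [[[0,0,-0.5,0,0,0,0.5],[0,0,-0.8,0,0,0,0.5],[0,0,-0.8,0,0,0,0.5],[0,0,-0.8,0,0,0,0.5],[0,0,-0.8,0,0,0,0.5]]]}'; python3 - <<'E'
from h import *
rep()
for n in("top","scene"):
    im,d,P=cloud(n);cv2.imwrite(f"pics/{n}4.png",im);P=P.reshape(-1,3);P=P[(P[:,0]>.36)&(P[:,0]<.63)&(P[:,1]<-.125)&(P[:,1]>-.40)]
    q=P[(P[:,2]>.2)&(P[:,2]<.216)&(np.hypot(P[:,0]-.497,P[:,1]+.258)<.05)]
    if len(q)>5:
        (c,s,a)=cv2.minAreaRect((q[:,:2]*1000).astype(np.float32));print(n,"bar",len(q),np.round(c,1),np.round(s,1),round(a,1))
    j=P[(P[:,2]>.164)&(P[:,2]<.176)&(np.hypot(P[:,0]-.497,P[:,1]+.258)>.045)]
    if len(j)>5:
        c,rad=cv2.minEnclosingCircle((j[:,:2]*1000).astype(np.float32));print("tall",len(j),np.round(c,1),rad,np.median(j,0).round(4))
cv2.imwrite("pics/c5.png",np.hstack([cv2.imread(f"pics/{n}4.png")[150:350,250:450] for n in("scene","top")]).repeat(2,0).repeat(2,1))
E
```

```text
time_s: 14.9
ee_pos: [0.4967, -0.2575, 0.2066]
ee_rot: [-0.001, 0.236, 0.972, 0.0]
wrist_force: [-0.9, -0.2, 0.4]
grip_width: 0.499
grip_force: 0.0
time_s: 17.9
ee_pos: [0.4975, -0.258, 0.2978]
ee_rot: [0.0, 0.972, -0.235, 0.0]
wrist_force: [1.2, 0.6, 0.3]
grip_width: 0.499
grip_force: 0.0
off to axis cm [-0.1  -0.   -9.88] yaw y -117.23 j [-0.5   0.28  1.73 -0.    1.14  1.55] T [-0.    0.03  0.06]
scene bar 178 [ 495.3 -258.2] [17.1 73.5] 63.0
tall 314 [ 491.4 -181.9] 30.28322982788086 [ 0.4888 -0.1834  0.1706]Exception ignored on flushing sys.stdout:
BrokenPipeError: [Errno 32] Broken pipe
Exception ignored on flushing sys.stdout:
BrokenPipeError: [Errno 32] Broken pipe
Exception ignored on flushing sys.stdout:
BrokenPipeError: [Errno 32] Broken pipe
Exception ignored on flushing sys.stdout:
BrokenPipeError: [Errno 32] Broken pipe
Exception ignored on flushing sys.stdout:
BrokenPipeError: [Errno 32] Broken pipe
```

View pics/c5.png

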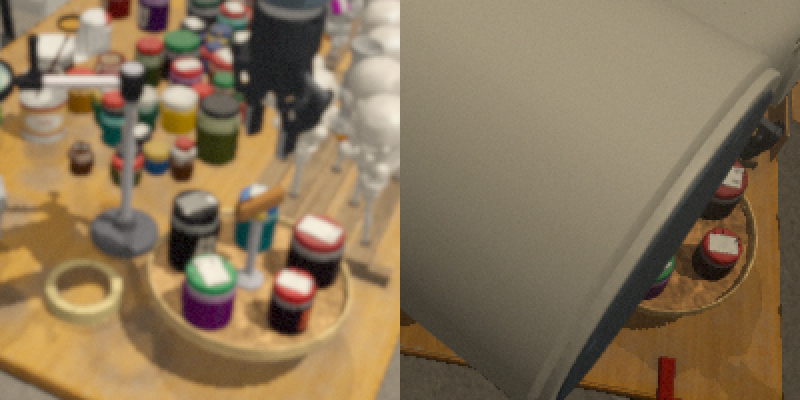

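The scene crop shows the fingers open above the bar (260,205), with all jars upright and the tall one at (195,230). It measures 94.2°, so 85.8° (10.7 units) remain. Regrip and continue.

```bash
python3 -m inch '{"motion": [[[0,0,0,0,0,-2.5,0.5],[0,0,0,0,0,-5,0.5],[0,0,0,0,0,-7.5,0.5],[0,0,0,0,0,-9.2,0.5],[0,0,0,0,0,-9.8,0.5]]]}'; python3 -m inch '{"motion": [[[0,0,0,0,0,0,0.4],[0,0,0,0,0,0,0.3],[0,0,0,0,0,0,0.25],[0,0,0,0,0,0,0.2],[0,0,0,0,0,0,0]]]}'; python3 -m inch '{"motion": [[[0,0,0.05,0,0,0,0],[0,0,0.15,0,0,0,0],[0,0,0.32,0,0,0,0],[0,0,0.55,0,0,0,0],[0,0,0.8,0,0,0,0]]]}'; python3 -c 'from h import *;rep()'
```

```text
time_s: 18.5
ee_pos: [0.4966, -0.2575, 0.1977]
ee_rot: [-0.0, 0.972, -0.236, -0.002]
wrist_force: [0.6, 0.5, 0.9]
grip_width: 0.502
grip_force: 0.0
time_s: 19.0
ee_pos: [0.4979, -0.2588, 0.201]
ee_rot: [0.001, 0.972, -0.236, 0.001]
wrist_force: [-3.3, -3.7, 6.3]
grip_width: 0.174
grip_force: 78.2
time_s: 19.5
ee_pos: [0.4979, -0.2589, 0.201]
ee_rot: [0.001, 0.984, -0.181, 0.001]
wrist_force: [-3.1, -2.0, 6.2]
grip_width: 0.17
grip_force: 78.9
off to axis cm [-0.14  0.09 -0.2 ] yaw y -110.84 j [-0.5   0.39  1.81 -0.    0.94  1.43] T [-0.46  0.5  -0.24]
```

```bash
for i in 1 2 3 4 5 6; do python3 -m inch '{"motion": [[[0,0,0.25,0,0,0,0],[0,0,0.5,0,0,0,0],[0,0,0.75,0,0,0,0],[0,0,1,0,0,0,0],[0,0,1.25,0,0,0,0]]]}'|grep -v ee_|tr '\n' ' ';echo; done; python3 -m inch '{"motion": [[[0,0,0.25,0,0,0,0],[0,0,0.5,0,0,0,0],[0,0,0.75,0,0,0,0],[0,0,1,0,0,0,0],[0,0,1.22,0,0,0,0]]]}'; python3 -m inch '{"motion": [[[0,0,0.2,0,0,0,0],[0,0,0.38,0,0,0,0],[0,0,0.54,0,0,0,0],[0,0,0.66,0,0,0,0],[0,0,0.72,0,0,0,0]]]}'; cat > m.py <<'E'
from h import *
rep()
for n in("top","scene"):
    im,d,P=cloud(n);cv2.imwrite(f"pics/{n}5.png",im)
    Q=P.reshape(-1,3);k=(Q[:,2]>.160)&(Q[:,2]<.176)&(Q[:,0]<.485)&(Q[:,0]>.36)&(Q[:,1]<-.18)&(Q[:,1]>-.34)&(np.hypot(Q[:,0]-.497,Q[:,1]+.2585)>.04);j=Q[k]
    if len(j)>5:
        c,rad=cv2.minEnclosingCircle((j[:,:2]*1000).astype(np.float32));A=(c[0]-497.2,c[1]+258.4);print(n,"tall",len(j),np.round(c,1),rad,np.median(j,0).round(4),"angle",np.degrees(np.arctan2(A[1],A[0]))%360,j.min(0).round(4),j.max(0).round(4))
E
python3 m.py
```

```text
time_s: 20.0 wrist_force: [-3.9, -3.6, 6.1] grip_width: 0.174 grip_force: 78.9 
time_s: 20.5 wrist_force: [-2.6, -4.1, 6.3] grip_width: 0.173 grip_force: 78.9 
time_s: 21.0 wrist_force: [-2.9, -4.6, 5.6] grip_width: 0.169 grip_force: 78.8 
time_s: 21.5 wrist_force: [-3.4, -5.0, 4.8] grip_width: 0.173 grip_force: 78.9 
time_s: 22.0 wrist_force: [-2.9, -4.5, 6.1] grip_width: 0.17 grip_force: 78.8 
time_s: 22.5 wrist_force: [-2.8, -5.4, 4.9] grip_width: 0.173 grip_force: 78.9 
time_s: 23.0
ee_pos: [0.498, -0.2593, 0.201]
ee_rot: [0.001, 0.91, 0.414, 0.0]
wrist_force: [-2.8, -5.8, 4.6]
grip_width: 0.171
grip_force: 78.8
time_s: 23.5
ee_pos: [0.498, -0.2593, 0.201]
ee_rot: [0.002, 0.888, 0.459, 0.0]
wrist_force: [-2.4, -5.5, 5.3]
grip_width: 0.17
grip_force: 78.6
off to axis cm [-0.15  0.13 -0.2 ] yaw y -35.35 j [-0.5   0.39  1.81 -0.    0.93  0.12] T [-0.68  0.46 -0.16]
top tall 117 [ 413.3 -259.9] 26.1768856048584 [ 0.4075 -0.2666  0.1702] angle 180.99062087196398 [ 0.3916 -0.2795  0.1608] [ 0.4341 -0.2439  0.1742]
scene tall 420 [ 420.7 -250.4] 29.75333023071289 [ 0.4152 -0.2528  0.1706] angle 174.0311874801006 [ 0.391  -0.2793  0.1601] [ 0.4501 -0.222   0.1749]
```

```bash
python3 - <<'E'
import cv2,numpy as np
cv2.imwrite("pics/c6.png",np.hstack([cv2.resize(cv2.imread("pics/scene5.png")[200:350,290:440],(400,400),interpolation=2),cv2.resize(cv2.imread("pics/top5.png")[200:320,320:440],(400,400),interpolation=2)]))
E
```

```text
(no output)
```

View pics/c6.png

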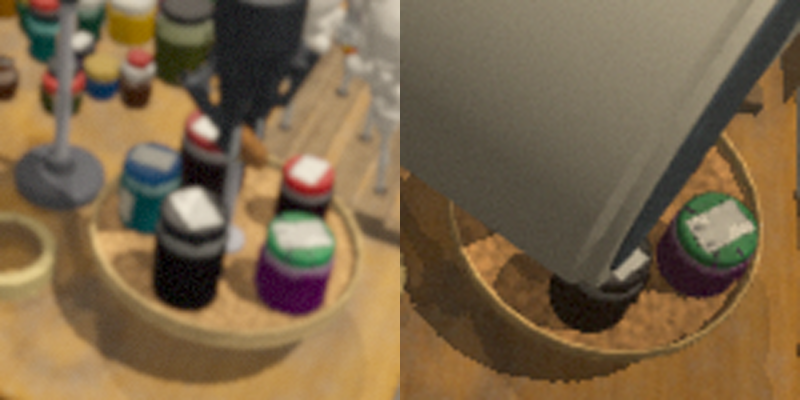

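The crop shows the tall black jar almost at the front, clear of the gripper and fully visible in scene at crop (190,245); the top view is partly blocked. I'll fit jar and rim in the scene view.

```bash
cat > m2.py <<'E'
from h import *
from scipy.optimize import least_squares
rep()
def fit(p,r0=None):
    c0=p.mean(0)
    f=(lambda x:np.hypot(*(p-x[:2]).T)-r0) if r0 else (lambda x:np.hypot(*(p-x[:2]).T)-x[2])
    return least_squares(f,[*(c0+[.02,.02])] if r0 else [.497,-.258,.12],loss="soft_l1",f_scale=.002).x
Ps=[cloud("scene")[2] for _ in range(4)]
Q=np.concatenate([p.reshape(-1,3) for p in Ps])
r=Q[(abs(Q[:,2]-.087)<.004)&(abs(np.hypot(Q[:,0]-.497,Q[:,1]+.258)-.121)<.008)];x=fit(r[:,:2]);print("rim",x.round(4))
near=np.hypot(Q[:,0]-.421,Q[:,1]+.253)<.042
for lo,hi in((.1,.125),(.125,.14),(.09,.14)):
    b=Q[near&(Q[:,2]>lo)&(Q[:,2]<hi)];c=fit(b[:,:2],.031);print("body",len(b),c.round(4),"ang",(np.degrees(np.arctan2(c[1]+.2584,c[0]-.4972))%360).round(2),np.std(np.hypot(*(b[:,:2]-c).T)).round(4))
l=Q[near&(Q[:,2]>.166)&(Q[:,2]<.178)]
c,rad=cv2.minEnclosingCircle((l[:,:2]*1000).astype(np.float32));print("lid",c,rad,l[:,:2].mean(0))
E
python3 m2.py
```

```text
off to axis cm [-0.15  0.13 -0.2 ] yaw y -35.36 j [-0.5   0.39  1.81 -0.    0.93  0.12] T [-0.7   0.45 -0.08]
rim [ 0.4965 -0.2577  0.1217]
body 842 [ 0.4229 -0.2506] ang 174.03 0.0011
body 504 [ 0.4227 -0.2505] ang 173.93 0.0012
body 1670 [ 0.4228 -0.2505] ang 173.96 0.0011
lid (420.5265808105469, -252.0540008544922) 30.262557983398438 [ 0.41815774 -0.25199796]
```

```bash
python3 -m inch '{"motion": [[[0,0,0.08,0,0,0,0],[0,0,0.22,0,0,0,0],[0,0,0.38,0,0,0,0],[0,0,0.52,0,0,0,0],[0,0,0.6,0,0,0,0]]]}'; python3 -m inch '{"motion": [[[0,0,0,0,0,0,0],[0,0,0,0,0,0,0],[0,0,0,0,0,0,0],[0,0,0,0,0,0,0],[0,0,0,0,0,0,0]]]}'|tail -3; sed -i 's/-.421,Q\[:,1\]+.253/-.421,Q[:,1]+.257/' m2.py; python3 m2.py; python3 - <<'E'
from h import *
im,d,P=cloud("top");Q=P.reshape(-1,3)
r=Q[(abs(Q[:,2]-.087)<.004)&(abs(np.hypot(Q[:,0]-.497,Q[:,1]+.258)-.121)<.008)]
A=np.c_[2*r[:,:2],np.ones(len(r))];x=np.linalg.lstsq(A,(r[:,:2]**2).sum(1),rcond=None)[0];print("top rim",x[:2].round(4))
im,d,P=cloud("scene");Q=P.reshape(-1,3)
k=(Q[:,2]>.245)&(Q[:,2]<.272)&(Q[:,0]>.385)&(Q[:,0]<.535)&(Q[:,1]>.06)&(Q[:,1]<.22);p=Q[k];c,rr=cv2.minEnclosingCircle((p[:,:2]*1000).astype(np.float32));print("lens",c,rr,np.median(p,0))
k=(Q[:,2]>.03)&(Q[:,2]<.19)&(Q[:,0]>.42)&(Q[:,0]<.51)&(Q[:,1]>.07)&(Q[:,1]<.19);print("orn",Q[k].min(0).round(3),Q[k].max(0).round(3))
E
```

```text
time_s: 24.3
ee_pos: [0.4981, -0.2593, 0.201]
ee_rot: [0.002, 0.868, 0.496, 0.0]
wrist_force: [-1.9, -5.6, 4.8]
grip_width: 0.174
grip_force: 78.6
wrist_force: [-2.3, -5.8, 4.8]
grip_width: 0.174
grip_force: 78.4
off to axis cm [-0.15  0.13 -0.2 ] yaw y -30.57 j [-0.5   0.39  1.81 -0.    0.93  0.03] T [-0.68  0.49  0.03]
rim [ 0.4966 -0.2577  0.1217]
body 846 [ 0.4225 -0.257 ] ang 178.96 0.0011
body 522 [ 0.4224 -0.2569] ang 178.84 0.0012
body 1680 [ 0.4225 -0.2569] ang 178.88 0.0011
lid (420.1341857910156, -256.68035888671875) 29.83441162109375 [ 0.41782284 -0.25813952]
top rim [ 0.4969 -0.2579]
lens (465.9403381347656, 124.17781066894531) 69.57391357421875 [0.45739285 0.12429465 0.26375739]
orn [0.432 0.087 0.03 ] [0.495 0.174 0.182]
```

```bash
python3 -c 'from h import *;print(manip.finish_job())'
```

```text
the job is handed in; nothing more can be done
None
```

The job is handed in: the lens hangs over the ornament, which still stands in place. The tall jar is at the front to within about 1 mm by the scene camera, and the gripper is still holding the wheel's T-handle.

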